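# Index the sample changer and feed one tile

## Robot

A 6-joint arm with a two-finger parallel gripper is mounted at the origin on the work surface; the furniture and walls round the work are solid. World frame = base frame: x ahead of the robot, y to its left, z up, the work surface at z = 0. Lengths are in m, angles in rad, forces in N, time in s.
With the tool pointing down it reaches from about 0.3 to 0.875 m from the base axis. Payload 6.4 kg.
Tool frame: the origin (TCP) lies midway between the tips of the shut fingers; the grasp point (between the pads) lies 19 mm behind it; x points along the fingers, y is the direction in which the jaws open and shut, and the axes are right-handed (so a half turn about x gives the same grasp; the last joint's range is limited). The gripper opens to 85 mm and grips with 20 to 120 N. Pads are 22 mm wide; open, the fingers measure 114 mm over their backs; the gripper's body (76 mm by 85 mm) begins 54 mm behind the grasp point. The pads swing forward as they close: fully open they stand 13 mm farther back than shut.
Start: joints at [-0.206, 0.181, 1.607, -0, 1.354, -0.206], TCP at [0.575, 0, 0.231] pointing down, gripper open.
Joint ranges: [-2.99, 2.99], [-0.89, 2.07], [0.3, 2.58], [-1.14, 4.28], [0, 2.63], [-3.12, 3.12]. Speed limits (rad/s): [2.57, 2.57, 3.01, 3.14, 3.14, 3.14].

## Interface

Orientations are given as a unit quaternion [w, x, y, z].
In Python, from bench import ctrl gives the robot as it stands.
- The arm moves only by the tool servo_tool, never from a script. Its argument "targets" is a list of rows, each a list of 7 numbers: the turn, a rotation vector about the tool's x, y, z in rad, then the shift along the tool's x, y, z in mm, then the opening, from -1 (shut) to 1 (fully open). A call has exactly 8 rows; each row is the pose to reach, as a shift and turn from the pose measured when the call began, along the tool's axes at that moment; what a row does not reach only later rows make up. A row lasts 1/8 s, in which the tool goes at most 62.5 mm and 10.7 degrees, less where a joint would pass 70% of its speed; a pose out of reach is approached as far as the arm can. A call with a gripper value outside its range is refused whole. The fingers move at their own pace and stop on an object; the grip force is fixed at half the most. Time passes only in rows, so rows that repeat a pose let the fingers close, or fill a call up. It gives the time, the measured TCP pose, the force and the opening at its end, in the units of the state.
- ctrl.get_obs(): the state, without advancing time (a new reading comes with each control period).
- ctrl.camera(name): name is "scene" or "side" or "wrist"; returns a dict with "pixels" (480x640x3 uint8, blue, green, red), "intrinsics" (3x3 intrinsics, pixels), "D" ([k1, k2, p1, p2, k3] as OpenCV has them; the pictures are not rectified), "R" (3x3) and "t" (3): a world point X has camera coordinates R X + t; the wrist camera has in their place "tool_from_camera" (4x4, takes a point from camera to tool coordinates, whose origin is the TCP and whose axes are the tool frame's). Camera axes: x right, y down, z forward; pixel columns grow to the right and rows downward; lengths in m; the calibration is good to about 2 mm. A picture is of the moment at which its call begins: read the wrist's pose just before it. There is no depth.
- ctrl.hand_in(): hands the job in, once; it reports no verdict.
The state is a dict: "time_s": time; "q": joint angles; "dq": joint speeds; "joint_efforts": joint torques, N m; "eef_pos": TCP position; "eef_rot": TCP orientation; "wrist_force": force on the tool from outside, world axes, zero at the start; "torque": the same for the moment, N m; "opening": opening from 0.0 (shut) to 1.0 (fully open).
Only numpy, scipy, OpenCV 4.12 (cv2) and the standard library are available. Lean on these libraries where they do the work, as an engineer would, in place of code of your own. Each camera call takes 0.05 s, during which the arm holds its last target.

## Task

Swing the blue ratchet lever back and forth, without touching the wheel itself, until the seat with the orange floor stops squarely in front of the magazine. Then push the magazine's red slide fully in so that the bottom tile (green) goes into that seat, draw the slide fully back so that the stack drops down, and let go. Leave the crucible, the weighing bottle and the dropper bottle where they stand.

Things in the scene. Friction and masses are not known exactly. Their poses are not given: they have to be found in the camera images.
- changer: fixed sample changer, 190 x 310 x 125 mm. Origin: on the wheel's axis at worktop level, z up. Grey round base, radius 92 mm; along its own -y an aluminium magazine shaft (40 x 41 mm, 76 mm high, centred 100 mm from the axis, tiles stacked inside, floor at 24 mm) and a slide track ending 222 mm out. A fixed post with a brass holding pawl, 52 mm high, stands 97 mm from the axis on the +x side
- lever (a joint): blue ratchet lever (rad) on the wheel's axis. 0 = fully back, 0.96 = fully forward, hard stops; grows anticlockwise from above. At q the arm points 2.653 + q rad anticlockwise from the changer's +x axis (roughly to the robot). Stays where left; 1 to 3 N at the grip. Forward, its pawl pushes the wheel; back, it clicks over the teeth. Only a swing right to the forward stop ends on a notch
- lever_grip (a point): on the centre line of the lever's black upright round grip, diameter 16 mm, 61 to 123 mm high, at the end of the arm (47 to 53 mm high); this point is at 105 mm height, 135 mm from the wheel's axis
- wheel (a joint): wheel (rad), radius 80 mm, floor 22 mm high, eight radial seats 35 mm wide open at the rim. 0 = orange seat in front of the magazine; grows anticlockwise. Starts at -2.9 to -1.0, often between notches. A notch is one seat, 0.785 rad: each full swing of the lever back and forward to its stops gives one notch (the first, what is missing to a notch, at most 0.96 rad). It cannot go back
- marked_seat (a point): on the orange floor of the marked seat, 62 mm from the wheel's axis, at floor height (22 mm): where the tile's underside centre belongs; it turns with the wheel
- load_point (a point): fixed point in front of the magazine's mouth, 62 mm from the wheel's axis along the changer's -y, at 22 mm height: the marked seat must stop here
- slide (a joint): the magazine's slide (m): 0 = fully drawn back (away from the wheel), 0.0395 = fully in, both hard stops. It grows towards the wheel (the changer's +y). Its steel blade pushes the bottom tile out of the magazine into the seat; the stack rests on the blade and drops when it is drawn back. It takes 2 to 4 N and stays where left.
- slide_grip (a point): on the centre line of the slide's red upright round grip, diameter 14 mm, which stands from 32 to 79 mm height; this point is at 64 mm height, 195 mm from the wheel's axis when the slide is back
- tile_1: green square tile 30 x 30 x 10 mm, 25 g, the lowest in the magazine; origin at the centre of its underside
- tile_2: white square tile 30 x 30 x 10 mm, the next one up, whose underside stands at 34 mm at first and at 24 mm (on the magazine's floor) once the stack has dropped; origin at the centre of its underside
- crucible: white porcelain crucible with lid, 43 mm wide, 46 mm high, standing at the right; bystander; origin under its centre
- weighing_bottle: small glass weighing bottle with lid, 41 mm wide, 52 mm high, standing at the right; bystander; origin under its centre
- dropper_2: brown dropper bottle with black top, 38 mm wide, 108 mm high, standing at the right; bystander; origin under its centre

How it is judged:
By the outcome, as a careful person would: the job done as asked, in the order asked, and still so for the second after the job is handed in, with the robot touching nothing.
It also fails if it takes over 61 s, if anything falls off the work surface, if the arm or the gripper's body presses on something with over 40 N, if the wrist force passes 120 N, or if a joint passes its speed limit or range.

## Working session

There is one attempt and no reset: what is moved stays moved. The work goes in short steps, Python scripts to look and compute and a tool call to move; the robot and the scene stay as the last step left them, time stands still between calls to the robot, and variables do not carry over. Pictures are saved under pics/ and viewed, and the job is handed in when it is done.

Besides the shell and the picture viewer there is one more tool, called after "Request:" in YAML: its name, and indented under it one key for each argument. servo_tool: Moves the arm, as the interface text tells. Its arguments: {"type":"object","properties":{"targets":{"type":"array","items":{"type":"array","items":{"type":"number"}}}},"required":["targets"]}

```bash
mkdir -p pics; ls; cat > h.py <<'E'
from bench import ctrl
import numpy as np, cv2
def snap(n,f):
    c=ctrl.camera(n); cv2.imwrite('pics/'+f,c['pixels']); return c
E
python3 - <<'E'
from h import *
import pickle
print(ctrl.get_obs())
d={}
for n in ('scene','side','wrist'):
    d[n]=snap(n,n+'0.png'); print(n,{k:v for k,v in d[n].items() if k!='pixels'})
pickle.dump(d,open('c0.pkl','wb'))
E
```

```text
pics
{'time_s': 0.0, 'q': array([-2.06286011e-01,  1.81521570e-01,  1.60799657e+00, -4.33540490e-06,
        1.35379101e+00, -2.06317556e-01]), 'dq': array([ 2.82322053e-04, -2.03299268e-03,  1.14021883e-04, -9.75235824e-05,
        1.05488457e-03,  2.44790174e-04]), 'joint_efforts': array([ 3.41415571e-04, -4.44869328e+01, -3.51340663e+01, -2.51131587e-04,
        9.11703974e-03,  3.43231875e-05]), 'eef_pos': array([5.74457267e-01, 1.37743201e-04, 2.30400621e-01]), 'eef_rot': array([ 0.49950083,  0.49965832,  0.50051504, -0.50032507]), 'wrist_force': array([ 0.41573529, -0.38552235,  0.01404272]), 'torque': array([ 0.0095802 , -0.03260779, -0.04934767]), 'opening': 1.005522241031049}
scene {'intrinsics': array([[497.86464638,   0.        , 320.40369507],
       [  0.        , 497.86464638, 238.50258921],
       [  0.        ,   0.        ,   1.        ]]), 'D': array([-0.11033491,  0.        ,  0.        ,  0.        ,  0.        ]), 'R': array([[ 0.47895232, -0.87771217, -0.01503395],
       [-0.59546336, -0.3122552 , -0.74021624],
       [ 0.64500237,  0.36348045, -0.67220079]]), 
[... 424 characters left out ...]
608, -0.84614393, -0.40310461]]), 't': array([0.48511437, 0.19784245, 0.71942716])}
wrist {'intrinsics': array([[381.50483562,   0.        , 321.00353864],
       [  0.        , 381.50483562, 239.56104981],
       [  0.        ,   0.        ,   1.        ]]), 'D': array([-0.03992484,  0.        ,  0.        ,  0.        ,  0.        ]), 'tool_from_camera': array([[-4.26172434e-04, -2.99588061e-01,  9.54068557e-01,
        -1.43243373e-01],
       [ 9.99999616e-01, -8.57931410e-04,  1.77289422e-04,
         5.04952433e-04],
       [ 7.65411589e-04,  9.54068267e-01,  2.99588312e-01,
        -7.65770989e-02],
       [ 0.00000000e+00,  0.00000000e+00,  0.00000000e+00,
         1.00000000e+00]])}
```

View pics/scene0.png

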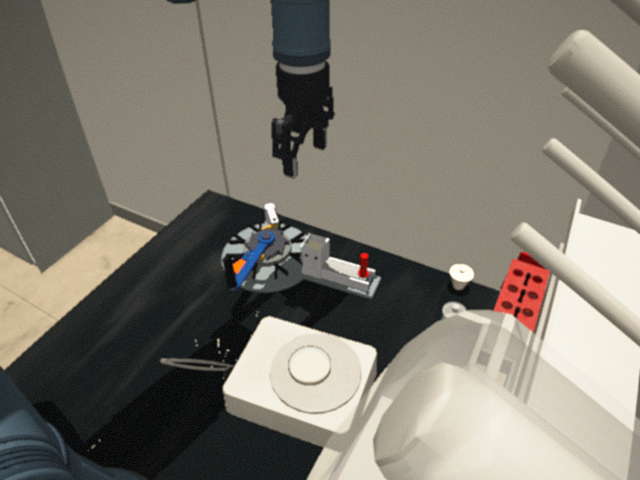

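View pics/side0.png

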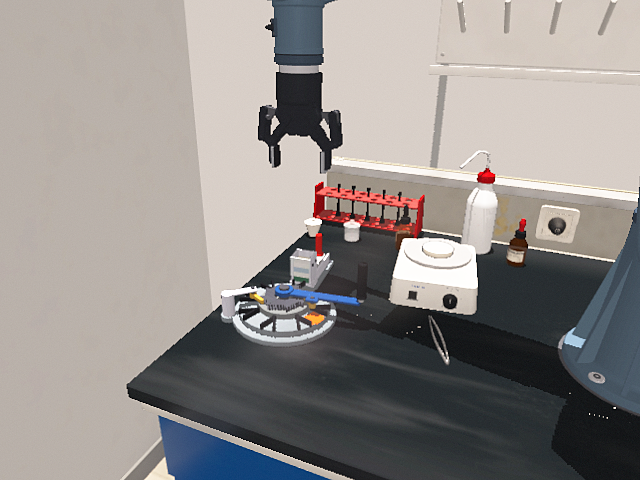

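View pics/wrist0.png

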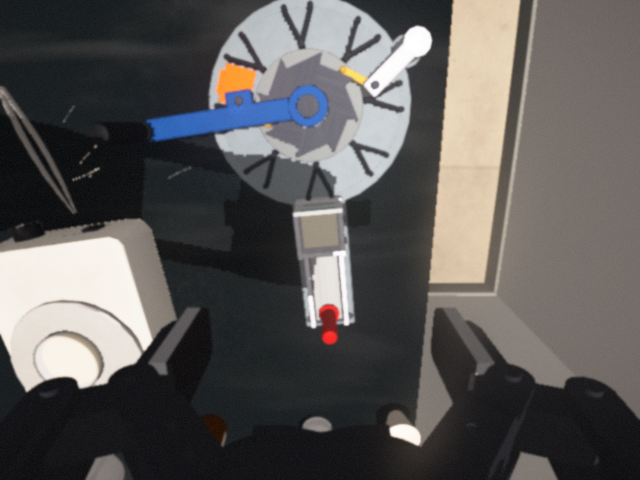

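```bash
python3 - <<'E'
import cv2
def crop(f,x,y,w,h,s,o):
    a=cv2.imread('pics/'+f)[y:y+h,x:x+w]; cv2.imwrite('pics/'+o,cv2.resize(a,None,fx=s,fy=s,interpolation=cv2.INTER_CUBIC))
crop('scene0.png',210,190,180,120,4,'s0c.png')
crop('side0.png',210,210,180,140,4,'d0c.png')
crop('wrist0.png',70,0,390,360,2,'w0c.png')
E
```

```text
(no output)
```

View pics/s0c.png

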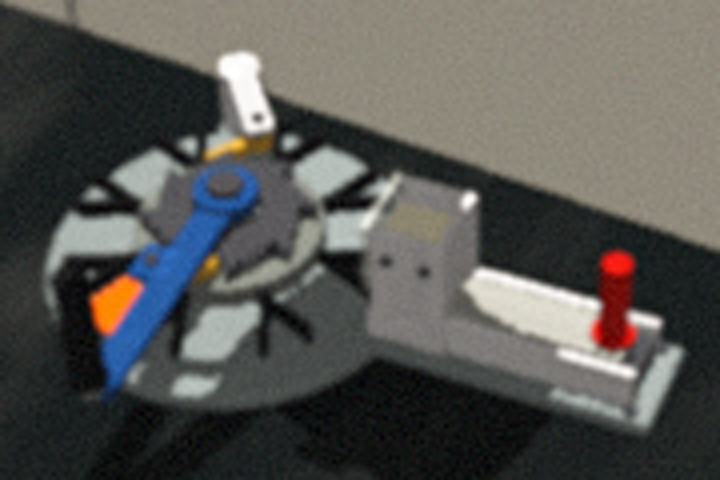

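View pics/d0c.png

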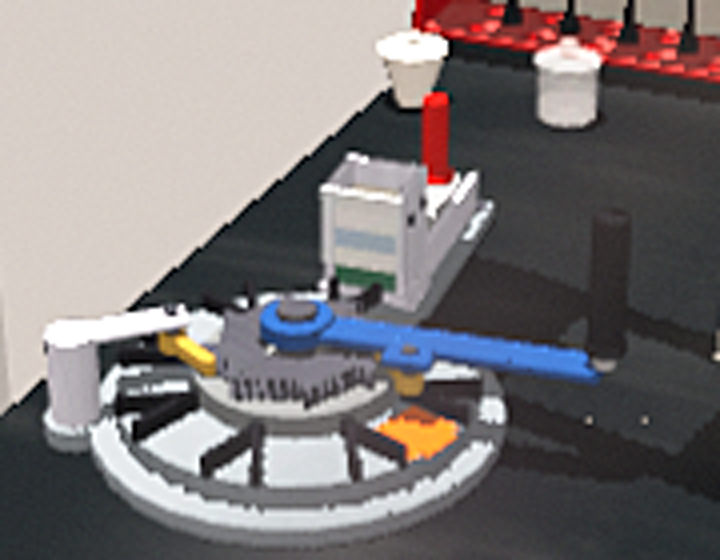

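View pics/w0c.png

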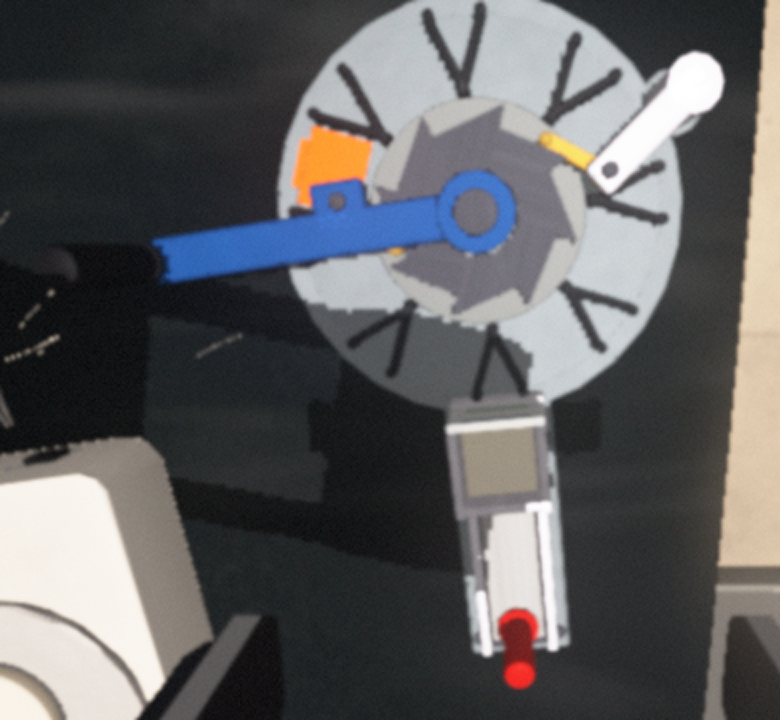

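```bash
cat >> h.py <<'E'
from scipy.spatial.transform import Rotation as Rn
from scipy.optimize import least_squares
def rot(q): return Rn.from_quat([q[1],q[2],q[3],q[0]]).as_matrix()
def ext(c,obs=None):
    if 'R' in c: return c['R'],c['t']
    T=c['tool_from_camera']; Rw=rot(obs['eef_rot'])
    Rc=Rw@T[:3,:3]; tc=Rw@T[:3,3]+obs['eef_pos']
    return Rc.T,-Rc.T@tc
def proj(P,c,E):
    p,_=cv2.projectPoints(np.atleast_2d(np.float64(P)),cv2.Rodrigues(E[0])[0],E[1],c['intrinsics'],c['D']); return p[:,0]
def tri(obsl): # list of (c,E,(u,v))
    f=lambda X:np.concatenate([proj(X,c,E)[0]-uv for c,E,uv in obsl])
    r=least_squares(f,[.6,.1,.05]); return r.x,r.fun
def atz(c,E,uv,z):
    u=cv2.undistortPoints(np.float64([[uv]]),c['intrinsics'],c['D'])[0,0]
    d=E[0].T@np.array([u[0],u[1],1]); o=-E[0].T@E[1]; return o+d*(z-o[2])/d[2]
E
python3 - <<'E'
from h import *
import pickle
d=pickle.load(open('c0.pkl','rb')); o=ctrl.get_obs()
E={n:ext(d[n],o) for n in d}
print(rot(o['eef_rot']).round(3))
P={'hub':dict(scene=(266.5,235.7),side=(285,287.5),wrist=(307.5,105.5)),
'red':dict(scene=(364.5,255.7),side=(319,234.2),wrist=(329.5,338)),
'lev':dict(side=(363,263.3),wrist=(99,132)),
'lev3':dict(side=(363,263.3),wrist=(99,132),scene=(229,255.5))}
for k,v in P.items():
    X,r=tri([(d[n],E[n],uv) for n,uv in v.items()]); print(k,X.round(4),r.round(1))
w=d['wrist']
print('hub@wrist z.065',atz(w,E['wrist'],(307.5,105.5),.06), 'wheel rim disc centre')
print('orange',atz(w,E['wrist'],(237,84),.022))
print('post',atz(w,E['wrist'],(417,42),.052))
print('redtop',atz(w,E['wrist'],(329.5,338),.079), 'redbase',atz(w,E['wrist'],(329,313),.034))
print('lev',atz(w,E['wrist'],(99,132),.123), atz(w,E['wrist'],(149,130),.055))
for uv in [(401,421),(317,421),(215,425),(155,265),(205,265),(145,225),(185,370)]: print(uv,atz(w,E['wrist'],uv,.05))
E
```

```text
[[-0.001  1.    -0.   ]
 [ 0.    -0.    -1.   ]
 [-1.    -0.001 -0.   ]]
hub [0.5638 0.0875 0.0567] [-0.4  0.1 -2.  -0.  -0.7  0.5]
red [ 0.582  -0.108   0.0774] [ 0.4 -0.  -1.  -0.  -0.5 -0. ]
lev [0.4308 0.0702 0.1214] [-1.9  0.9 -0.7  0.5]
lev3 [0.4321 0.0701 0.1234] [-2.6 -0.3 -0.2  0.8 -2.   1.2]
hub@wrist z.065 [0.56446513 0.08779442 0.06      ] wheel rim disc centre
orange [0.5024199  0.10712333 0.022     ]
post [0.64888996 0.13494566 0.052     ]
redtop [ 0.58237275 -0.10704787  0.079     ] redbase [ 0.58277978 -0.10657221  0.034     ]
lev [0.43215388 0.07057448 0.123     ] [0.43522333 0.06998257 0.055     ]
(401, 421) [ 0.6594667  -0.22639307  0.05      ]
(317, 421) [ 0.57051065 -0.22596267  0.05      ]
(215, 425) [ 0.46171941 -0.23210899  0.05      ]
(155, 265) [ 0.42276025 -0.04931039  0.05      ]
(205, 265) [ 0.46902475 -0.04923114  0.05      ]
(145, 225) [ 0.41877625 -0.01133852  0.05      ]
(185, 370) [ 0.43768532 -0.16270224  0.05      ]
```

```bash
python3 - <<'E'
from h import *
import pickle
d=pickle.load(open('c0.pkl','rb')); o=ctrl.get_obs()
E={n:ext(d[n],o) for n in d}
for v in [dict(scene=(264,320),wrist=(120,240)),dict(scene=(309,360),wrist=(70,358)),dict(scene=(309,360),side=(437,246))]:
    X,r=tri([(d[n],E[n],uv) for n,uv in v.items()]); print(X.round(4),r.round(1))
E
```

```text
[ 0.3963 -0.0226  0.0554] [ 2.5 -0.1 -0.8 -1.1]
[ 0.3464 -0.1284  0.082 ] [-0.9  0.2  0.4  0.5]
[ 0.3434 -0.1313  0.0872] [-0.3  0.5 -0.6 -0.5]
```

Request:
servo_tool:
  targets:
    - [-0.18, 0, 0, 20, -36, -18, 0.3]
    - [-0.36, 0, 0, 40, -72, -36, 0.3]
    - [-0.54, 0, 0, 60, -108, -54, 0.3]
    - [-0.72, 0, 0, 60, -143, -70, 0.3]
    - [-0.9, 0, 0, 60, -143, -70, 0.3]
    - [-1.08, 0, 0, 60, -143, -70, 0.3]
    - [-1.26, 0, 0, 60, -143, -70, 0.3]
    - [-1.44, 0, 0, 60, -143, -70, 0.3]

```text
time_s: 1.15
eef_pos: [0.4313, 0.0702, 0.1706]
eef_rot: [0.705, 0.044, 0.706, -0.044]
wrist_force: [0.3, 0.4, 0.2]
opening: 0.646
```

Request:
servo_tool:
  targets:
    - [-0.13, 0, 0, 0, 0, 0, 0.3]
    - [-0.26, 0, 0, 0, 0, 0, 0.3]
    - [-0.26, 0, 0, 10, 0, 0, 0.3]
    - [-0.26, 0, 0, 20, 0, 0, 0.3]
    - [-0.26, 0, 0, 20, 0, 0, 0.3]
    - [-0.26, 0, 0, 20, 0, 0, 0.3]
    - [-0.26, 0, 0, 20, 0, 0, 0.3]
    - [-0.26, 0, 0, 20, 0, 0, 0.3]

```text
time_s: 2.15
eef_pos: [0.4315, 0.0702, 0.1509]
eef_rot: [0.705, -0.048, 0.706, 0.048]
wrist_force: [1.3, -0.2, 0.5]
opening: 0.651
```

```bash
python3 - <<'E'
from h import *
o=ctrl.get_obs()
c=snap('wrist','w1.png');s=snap('side','d1.png')
print(o['eef_pos'],rot(o['eef_rot']).round(3))
a=s['pixels'][150:390,200:520]; cv2.imwrite('pics/d1c.png',cv2.resize(a,None,fx=2.4,fy=2.4))
E
```

```text
[0.43145974 0.07015338 0.15090792] [[-0.001 -0.135  0.991]
 [ 0.     0.991  0.135]
 [-1.     0.    -0.001]]
```

View pics/w1.png

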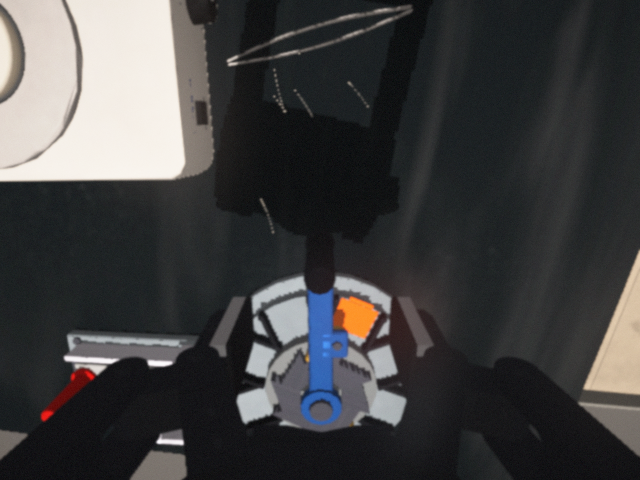

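View pics/d1c.png

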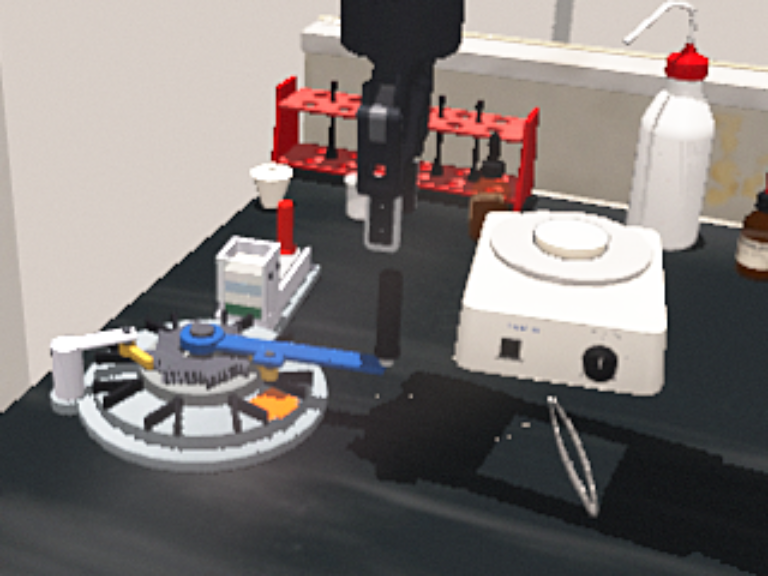

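The wrist view shows the black grip at (318,235–290), midway between the fingers. The side view shows the fingers right above it at (359,250). I'll descend and grip.

Request:
servo_tool:
  targets:
    - [0, 0, 0, 22, 0, 0, 0.3]
    - [0, 0, 0, 44, 0, 0, 0.3]
    - [0, 0, 0, 64, 0, 0, 0.3]
    - [0, 0, 0, 65, 0, 0, 0.3]
    - [0, 0, 0, 65, 0, 0, -1]
    - [0, 0, 0, 65, 0, 0, -1]
    - [0, 0, 0, 65, 0, 0, -1]
    - [0, 0, 0, 65, 0, 0, -1]

```text
time_s: 3.25
eef_pos: [0.4321, 0.0701, 0.0869]
eef_rot: [0.706, -0.048, 0.705, 0.048]
wrist_force: [-1.3, -0.6, 6.2]
opening: 0.17
```

```bash
cat >> h.py <<'E'
AX=np.array([.5645,.0877]); YAW=.090
def arc(q1,n,h=0,grip=-1):
    "rows in the present tool frame taking lever to q1, keeping present radius"
    o=ctrl.get_obs(); R=rot(o['eef_rot']); p=o['eef_pos']
    v=p[:2]-AX; r=np.hypot(*v); a=np.arctan2(v[1],v[0])%(2*np.pi); q0=a-YAW-2.653
    print('q now',q0.round(3),'r',r.round(4),'tool yaw err',np.arctan2(R[1,2],R[0,2])-(a-np.pi))
    for i in range(1,n+1):
        q=q0+(q1-q0)*i/n; b=2.653+YAW+q; t=np.r_[AX+.135*np.array([np.cos(b),np.sin(b)]),p[2]]
        print([round(-(b-a),3),0,0]+list((R.T@(t-p)*1000).round(1))+[grip])
E
python3 - <<'E'
from h import *
print(ctrl.get_obs()['eef_pos'])
arc(-0.04,6)
E
```

```text
[0.43208247 0.07010175 0.08688462]
q now 0.531 r 0.1336 tool yaw err 0.0030731288366917797
[np.float64(0.095), 0, 0, np.float64(-0.0), np.float64(12.8), np.float64(-0.8), -1]
[np.float64(0.19), 0, 0, np.float64(-0.0), np.float64(25.5), np.float64(1.1), -1]
[np.float64(0.285), 0, 0, np.float64(-0.0), np.float64(38.0), np.float64(4.2), -1]
[np.float64(0.38), 0, 0, np.float64(0.0), np.float64(50.1), np.float64(8.4), -1]
[np.float64(0.476), 0, 0, np.float64(0.0), np.float64(61.8), np.float64(13.8), -1]
[np.float64(0.571), 0, 0, np.float64(0.0), np.float64(72.9), np.float64(20.2), -1]
```

Request:
servo_tool:
  targets:
    - [0.095, 0, 0, 0, 12.8, -0.8, -1]
    - [0.19, 0, 0, 0, 25.5, 1.1, -1]
    - [0.285, 0, 0, 0, 38, 4.2, -1]
    - [0.38, 0, 0, 0, 50, 8.4, -1]
    - [0.476, 0, 0, 0, 61.8, 13.8, -1]
    - [0.53, 0, 0, 0, 68, 17.2, -1]
    - [0.571, 0, 0, 0, 72.9, 20.2, -1]
    - [0.571, 0, 0, 0, 72.9, 20.2, -1]

```text
time_s: 4.25
eef_pos: [0.4412, 0.1394, 0.0868]
eef_rot: [0.69, 0.147, 0.691, -0.156]
wrist_force: [-6.9, -31.8, 7.3]
opening: 0.165
```

```bash
python3 - <<'E'
from h import *
arc(0.93,8)
c=snap('wrist','w2.png')
E
```

```text
q now 0.001 r 0.1337 tool yaw err -0.03546368152025642
[np.float64(-0.116), 0, 0, np.float64(0.2), np.float64(-15.6), np.float64(0.2), -1]
[np.float64(-0.232), 0, 0, np.float64(0.4), np.float64(-31.0), np.float64(3.5), -1]
[np.float64(-0.348), 0, 0, np.float64(0.6), np.float64(-45.8), np.float64(8.5), -1]
[np.float64(-0.464), 0, 0, np.float64(0.8), np.float64(-59.9), np.float64(15.2), -1]
[np.float64(-0.58), 0, 0, np.float64(0.9), np.float64(-73.2), np.float64(23.5), -1]
[np.float64(-0.696), 0, 0, np.float64(1.1), np.float64(-85.5), np.float64(33.2), -1]
[np.float64(-0.813), 0, 0, np.float64(1.2), np.float64(-96.5), np.float64(44.4), -1]
[np.float64(-0.929), 0, 0, np.float64(1.4), np.float64(-106.2), np.float64(56.7), -1]
```

View pics/w2.png

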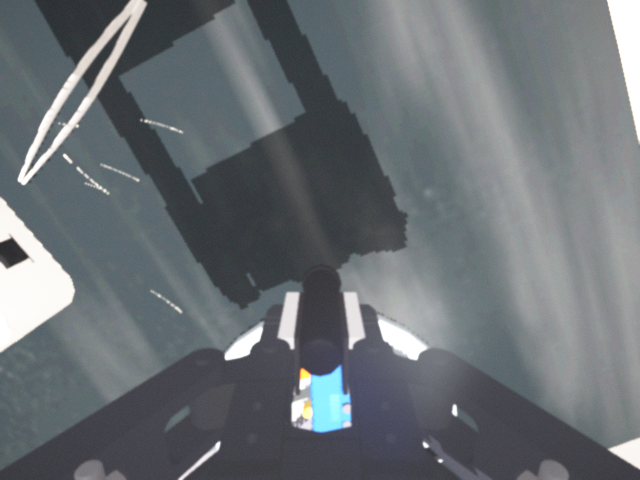

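The lever is at its back stop: q≈0.00 and 32 N at the wrist. Next is the forward swing.

Request:
servo_tool:
  targets:
    - [-0.116, 0, 0, 0.2, -15.6, 0.2, -1]
    - [-0.232, 0, 0, 0.4, -31, 3.5, -1]
    - [-0.348, 0, 0, 0.6, -45.8, 8.5, -1]
    - [-0.464, 0, 0, 0.8, -59.9, 15.2, -1]
    - [-0.58, 0, 0, 0.9, -73.2, 23.5, -1]
    - [-0.696, 0, 0, 1.1, -85.5, 33.2, -1]
    - [-0.76, 0, 0, 1.2, -91.5, 39.2, -1]
    - [-0.813, 0, 0, 1.2, -96.5, 44.4, -1]

```text
time_s: 5.3
eef_pos: [0.4419, 0.0344, 0.087]
eef_rot: [0.693, -0.137, 0.695, 0.131]
wrist_force: [5.8, 9.1, -4.5]
opening: 0.167
```

```bash
python3 - <<'E'
from h import *
print(ctrl.get_obs()['wrist_force'])
arc(1.0,5)
E
```

```text
[ 5.76965922  9.10051581 -4.46825288]
q now 0.809 r 0.1337 tool yaw err -0.028549529512909733
[np.float64(-0.038), 0, 0, np.float64(0.0), np.float64(-5.2), np.float64(-1.1), -1]
[np.float64(-0.076), 0, 0, np.float64(0.1), np.float64(-10.3), np.float64(-0.6), -1]
[np.float64(-0.115), 0, 0, np.float64(0.1), np.float64(-15.4), np.float64(-0.0), -1]
[np.float64(-0.153), 0, 0, np.float64(0.1), np.float64(-20.5), np.float64(0.8), -1]
[np.float64(-0.191), 0, 0, np.float64(0.2), np.float64(-25.6), np.float64(1.9), -1]
```

Request:
servo_tool:
  targets:
    - [-0.038, 0, 0, 0, -5.2, -0.5, -1]
    - [-0.076, 0, 0, 0.1, -10.3, -0.3, -1]
    - [-0.115, 0, 0, 0.1, -15.4, 0, -1]
    - [-0.153, 0, 0, 0.1, -20.5, 0.8, -1]
    - [-0.191, 0, 0, 0.2, -25.6, 1.9, -1]
    - [-0.191, 0, 0, 0.2, -25.6, 1.9, -1]
    - [-0.191, 0, 0, 0.2, -25.6, 1.9, -1]
    - [-0.191, 0, 0, 0.2, -25.6, 1.9, -1]

```text
time_s: 6.3
eef_pos: [0.4514, 0.0165, 0.0868]
eef_rot: [0.677, -0.199, 0.68, 0.2]
wrist_force: [-4.6, 24.1, 10.1]
opening: 0.171
```

```bash
python3 - <<'E'
from h import *
print(ctrl.get_obs()['wrist_force'])
arc(0.12,8)
s=snap('side','d3.png'); c=snap('scene','s3.png')
a=s['pixels'][210:370,200:400]; b=c['pixels'][190:310,210:390]
im=[cv2.resize(x,(790,int(790*x.shape[0]/x.shape[1]))) for x in (a,b)]
cv2.imwrite('pics/d3c.png',cv2.resize(im[0],(740,592))); cv2.imwrite('pics/s3c.png',im[1])
E
```

```text
[-4.64486657 24.14016108 10.14208259]
q now 0.96 r 0.1336 tool yaw err 0.009977841229291684
[np.float64(0.105), 0, 0, np.float64(0.0), np.float64(14.2), np.float64(-0.5), -1]
[np.float64(0.21), 0, 0, np.float64(0.1), np.float64(28.1), np.float64(1.9), -1]
[np.float64(0.315), 0, 0, np.float64(0.1), np.float64(41.8), np.float64(5.7), -1]
[np.float64(0.42), 0, 0, np.float64(0.1), np.float64(55.0), np.float64(10.9), -1]
[np.float64(0.525), 0, 0, np.float64(0.2), np.float64(67.5), np.float64(17.5), -1]
[np.float64(0.63), 0, 0, np.float64(0.2), np.float64(79.3), np.float64(25.4), -1]
[np.float64(0.735), 0, 0, np.float64(0.2), np.float64(90.2), np.float64(34.4), -1]
[np.float64(0.84), 0, 0, np.float64(0.2), np.float64(100.1), np.float64(44.6), -1]
```

View pics/d3c.png

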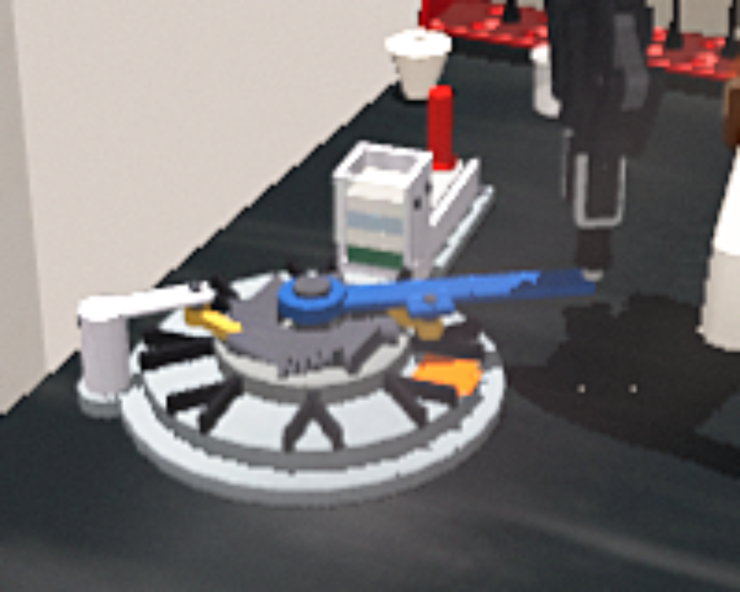

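View pics/s3c.png

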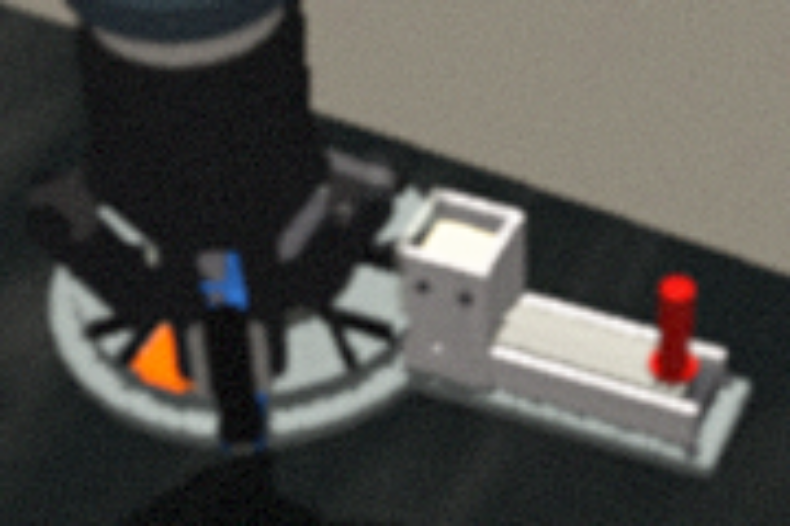

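```bash
cat >> h.py <<'E'
def wheel(c,E,uv):
    P=atz(c,E,uv,.022); v=P[:2]-AX; a=np.arctan2(v[1],v[0])-YAW+np.pi/2
    a=(a+np.pi)%(2*np.pi)-np.pi
    print('seat',P.round(4),'r',np.hypot(*v).round(4),'wheel',a.round(3),'notches',(a/.7854).round(2))
def orange(n):
    c=ctrl.camera(n); h=cv2.cvtColor(c['pixels'],cv2.COLOR_BGR2HSV)
    m=cv2.inRange(h,(8,170,120),(16,255,255)); k,l,st,ce=cv2.connectedComponentsWithStats(m)
    i=1+np.argmax(st[1:,4]); print(n,st[i],ce[i].round(1)); wheel(c,ext(c,ctrl.get_obs()),ce[i])
E
python3 - <<'E'
from h import *
c=ctrl.camera('side'); wheel(c,ext(c),(321,311.9)); orange('side'); orange('scene')
E
```

```text
seat [0.4944 0.0819 0.022 ] r 0.0703 wheel -1.578 notches -2.01
side [313 307  13   3  13] [319.  307.9]
seat [0.5025 0.0716 0.022 ] r 0.064 wheel -1.406 notches -1.79
scene [240 265  14  14 108] [246.1 272.4]
seat [0.4927 0.0889 0.022 ] r 0.0718 wheel -1.678 notches -2.14
```

The side view puts the orange seat at (321,312), which is wheel ≈ -1.58, or two notches to go. I'll do the next swing back.

Request:
servo_tool:
  targets:
    - [0.105, 0, 0, 0, 14.2, -0.5, -1]
    - [0.21, 0, 0, 0.1, 28.1, 1.9, -1]
    - [0.315, 0, 0, 0.1, 41.8, 5.7, -1]
    - [0.42, 0, 0, 0.1, 55, 10.9, -1]
    - [0.525, 0, 0, 0.2, 67.5, 17.5, -1]
    - [0.63, 0, 0, 0.2, 79.3, 25.4, -1]
    - [0.735, 0, 0, 0.2, 90.2, 34.4, -1]
    - [0.84, 0, 0, 0.2, 100, 44.6, -1]

```text
time_s: 7.55
eef_pos: [0.436, 0.1247, 0.087]
eef_rot: [0.7, 0.096, 0.701, -0.096]
wrist_force: [5.9, -3.4, -6.0]
opening: 0.168
```

```bash
python3 - <<'E'
from h import *
arc(-0.04,5)
E
```

```text
q now 0.118 r 0.1337 tool yaw err 0.00834275772076315
[np.float64(0.032), 0, 0, np.float64(0.0), np.float64(4.3), np.float64(-1.2), -1]
[np.float64(0.063), 0, 0, np.float64(0.0), np.float64(8.6), np.float64(-0.9), -1]
[np.float64(0.095), 0, 0, np.float64(-0.0), np.float64(12.8), np.float64(-0.6), -1]
[np.float64(0.127), 0, 0, np.float64(-0.0), np.float64(17.1), np.float64(-0.0), -1]
[np.float64(0.158), 0, 0, np.float64(-0.0), np.float64(21.3), np.float64(0.6), -1]
```

Request:
servo_tool:
  targets:
    - [0.032, 0, 0, 0, 4.3, -0.2, -1]
    - [0.063, 0, 0, 0, 8.6, -0.1, -1]
    - [0.095, 0, 0, 0, 12.8, 0.2, -1]
    - [0.127, 0, 0, 0, 17.1, 0.8, -1]
    - [0.158, 0, 0, 0, 21.3, 1.2, -1]
    - [0.158, 0, 0, 0, 21.3, 1.2, -1]
    - [0.158, 0, 0, 0, 21.3, 1.2, -1]
    - [0.158, 0, 0, 0, 21.3, 1.2, -1]

```text
time_s: 8.55
eef_pos: [0.4411, 0.1394, 0.0869]
eef_rot: [0.69, 0.146, 0.692, -0.154]
wrist_force: [-8.8, -30.6, 10.0]
opening: 0.169
```

```bash
python3 - <<'E'
from h import *
arc(0.84,8)
E
```

```text
q now 0.002 r 0.1338 tool yaw err -0.030281544649013004
[np.float64(-0.105), 0, 0, np.float64(0.2), np.float64(-14.1), np.float64(-0.1), -1]
[np.float64(-0.21), 0, 0, np.float64(0.3), np.float64(-28.0), np.float64(2.6), -1]
[np.float64(-0.314), 0, 0, np.float64(0.5), np.float64(-41.6), np.float64(6.6), -1]
[np.float64(-0.419), 0, 0, np.float64(0.6), np.float64(-54.6), np.float64(12.1), -1]
[np.float64(-0.524), 0, 0, np.float64(0.8), np.float64(-67.0), np.float64(18.9), -1]
[np.float64(-0.629), 0, 0, np.float64(0.9), np.float64(-78.6), np.float64(27.0), -1]
[np.float64(-0.734), 0, 0, np.float64(1.0), np.float64(-89.3), np.float64(36.2), -1]
[np.float64(-0.838), 0, 0, np.float64(1.1), np.float64(-99.0), np.float64(46.5), -1]
```

Request:
servo_tool:
  targets:
    - [-0.105, 0, 0, 0.2, -14.1, 0, -1]
    - [-0.21, 0, 0, 0.3, -28, 2.6, -1]
    - [-0.314, 0, 0, 0.5, -41.6, 6.6, -1]
    - [-0.419, 0, 0, 0.6, -54.6, 12.1, -1]
    - [-0.524, 0, 0, 0.8, -67, 18.9, -1]
    - [-0.629, 0, 0, 0.9, -78.6, 27, -1]
    - [-0.734, 0, 0, 1, -89.3, 36.2, -1]
    - [-0.838, 0, 0, 1.1, -99, 46.5, -1]

```text
time_s: 9.55
eef_pos: [0.4433, 0.0311, 0.087]
eef_rot: [0.69, -0.148, 0.694, 0.143]
wrist_force: [6.4, 8.7, -5.9]
opening: 0.167
```

```bash
python3 - <<'E'
from h import *
arc(1.0,5)
E
```

```text
q now 0.835 r 0.1337 tool yaw err -0.022723430540875
[np.float64(-0.033), 0, 0, np.float64(0.0), np.float64(-4.5), np.float64(-1.1), -1]
[np.float64(-0.066), 0, 0, np.float64(0.1), np.float64(-8.9), np.float64(-0.8), -1]
[np.float64(-0.099), 0, 0, np.float64(0.1), np.float64(-13.3), np.float64(-0.3), -1]
[np.float64(-0.132), 0, 0, np.float64(0.1), np.float64(-17.7), np.float64(0.3), -1]
[np.float64(-0.165), 0, 0, np.float64(0.1), np.float64(-22.1), np.float64(1.0), -1]
```

Request:
servo_tool:
  targets:
    - [-0.033, 0, 0, 0, -4.5, -0.3, -1]
    - [-0.066, 0, 0, 0.1, -8.9, -0.2, -1]
    - [-0.099, 0, 0, 0.1, -13.3, 0.2, -1]
    - [-0.132, 0, 0, 0.1, -17.7, 0.8, -1]
    - [-0.165, 0, 0, 0.1, -22.1, 1.6, -1]
    - [-0.165, 0, 0, 0.1, -22.1, 1.6, -1]
    - [-0.165, 0, 0, 0.1, -22.1, 1.6, -1]
    - [-0.165, 0, 0, 0.1, -22.1, 1.6, -1]

```text
time_s: 10.55
eef_pos: [0.4514, 0.0166, 0.0868]
eef_rot: [0.675, -0.2, 0.681, 0.203]
wrist_force: [-7.0, 24.0, 11.6]
opening: 0.169
```

```bash
python3 - <<'E'
from h import *
arc(0.12,8)
s=snap('side','d4.png')
a=s['pixels'][210:370,200:400]
cv2.imwrite('pics/d4c.png',cv2.resize(a,(740,592)))
E
```

```text
q now 0.96 r 0.1337 tool yaw err 0.016762710584489637
[np.float64(0.105), 0, 0, np.float64(0.1), np.float64(14.2), np.float64(-0.4), -1]
[np.float64(0.21), 0, 0, np.float64(0.2), np.float64(28.1), np.float64(2.1), -1]
[np.float64(0.315), 0, 0, np.float64(0.2), np.float64(41.7), np.float64(6.0), -1]
[np.float64(0.42), 0, 0, np.float64(0.3), np.float64(54.9), np.float64(11.3), -1]
[np.float64(0.525), 0, 0, np.float64(0.3), np.float64(67.4), np.float64(18.0), -1]
[np.float64(0.63), 0, 0, np.float64(0.3), np.float64(79.1), np.float64(25.9), -1]
[np.float64(0.735), 0, 0, np.float64(0.3), np.float64(89.9), np.float64(35.0), -1]
[np.float64(0.84), 0, 0, np.float64(0.3), np.float64(99.8), np.float64(45.2), -1]
```

View pics/d4c.png

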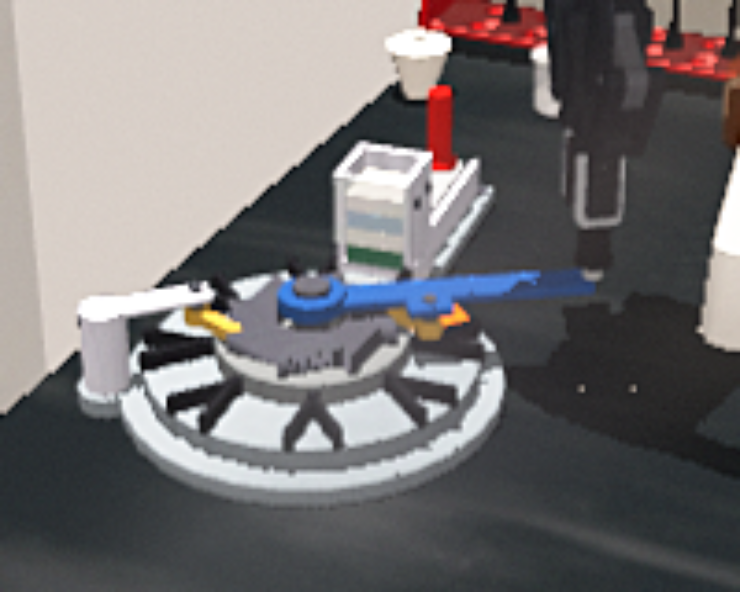

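The orange seat has moved on one notch and now shows at about (322,296), behind the lever. One more swing is needed.

Request:
servo_tool:
  targets:
    - [0.105, 0, 0, 0, 14.2, -0.4, -1]
    - [0.21, 0, 0, 0.2, 28.1, 2.1, -1]
    - [0.315, 0, 0, 0.2, 41.7, 6, -1]
    - [0.42, 0, 0, 0.3, 54.9, 11.3, -1]
    - [0.525, 0, 0, 0.3, 67.4, 18, -1]
    - [0.63, 0, 0, 0.3, 79.1, 25.9, -1]
    - [0.735, 0, 0, 0.3, 89.9, 35, -1]
    - [0.84, 0, 0, 0.3, 99.8, 45.2, -1]

```text
time_s: 11.6
eef_pos: [0.4359, 0.1247, 0.087]
eef_rot: [0.699, 0.094, 0.703, -0.094]
wrist_force: [5.5, -4.1, -7.8]
opening: 0.168
```

Request:
servo_tool:
  targets:
    - [0.032, 0, 0, 0, 4.3, -0.2, -1]
    - [0.063, 0, 0, 0, 8.6, -0.1, -1]
    - [0.095, 0, 0, 0, 12.8, 0.2, -1]
    - [0.127, 0, 0, 0, 17.1, 0.8, -1]
    - [0.158, 0, 0, 0, 21.3, 1.2, -1]
    - [0.158, 0, 0, 0, 21.3, 1.2, -1]
    - [0.158, 0, 0, 0, 21.3, 1.2, -1]
    - [0.158, 0, 0, 0, 21.3, 1.2, -1]

```text
time_s: 12.6
eef_pos: [0.441, 0.1395, 0.0868]
eef_rot: [0.689, 0.144, 0.694, -0.152]
wrist_force: [-9.5, -30.6, 9.1]
opening: 0.165
```

```bash
python3 - <<'E'
from h import *
arc(0.84,8)
orange('side')
s=snap('side','d5.png')
a=s['pixels'][210:370,200:400]
cv2.imwrite('pics/d5c.png',cv2.resize(a,(740,592)))
E
```

```text
q now 0.002 r 0.1339 tool yaw err -0.024470283497105894
[np.float64(-0.105), 0, 0, np.float64(0.2), np.float64(-14.1), np.float64(-0.0), -1]
[np.float64(-0.21), 0, 0, np.float64(0.4), np.float64(-28.0), np.float64(2.5), -1]
[np.float64(-0.314), 0, 0, np.float64(0.5), np.float64(-41.6), np.float64(6.5), -1]
[np.float64(-0.419), 0, 0, np.float64(0.7), np.float64(-54.7), np.float64(11.9), -1]
[np.float64(-0.524), 0, 0, np.float64(0.8), np.float64(-67.1), np.float64(18.6), -1]
[np.float64(-0.629), 0, 0, np.float64(0.9), np.float64(-78.8), np.float64(26.6), -1]
[np.float64(-0.734), 0, 0, np.float64(1.0), np.float64(-89.5), np.float64(35.8), -1]
[np.float64(-0.838), 0, 0, np.float64(1.1), np.float64(-99.3), np.float64(46.1), -1]
side [322 292   5   5   7] [324.4 294. ]
seat [0.5121 0.0237 0.022 ] r 0.0827 wheel -0.776 notches -0.99
```

View pics/d5c.png

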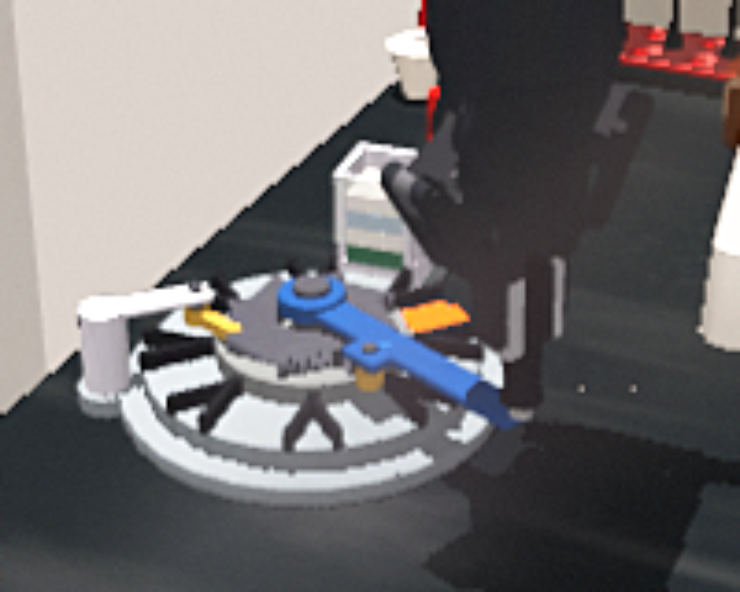

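The side view shows the orange seat at about (317,296), exactly one notch short. The last forward swing should bring it round.

Request:
servo_tool:
  targets:
    - [-0.105, 0, 0, 0.2, -14.1, 0, -1]
    - [-0.21, 0, 0, 0.3, -28, 2.5, -1]
    - [-0.314, 0, 0, 0.5, -41.6, 6.5, -1]
    - [-0.419, 0, 0, 0.6, -54.6, 12, -1]
    - [-0.524, 0, 0, 0.8, -67, 18.7, -1]
    - [-0.629, 0, 0, 0.9, -78.6, 26.8, -1]
    - [-0.734, 0, 0, 1, -89.3, 36, -1]
    - [-0.838, 0, 0, 1.1, -99, 46.3, -1]

```text
time_s: 13.7
eef_pos: [0.4434, 0.031, 0.087]
eef_rot: [0.688, -0.149, 0.695, 0.145]
wrist_force: [4.2, 7.7, -4.2]
opening: 0.163
```

Request:
servo_tool:
  targets:
    - [-0.033, 0, 0, 0, -4.5, -0.3, -1]
    - [-0.066, 0, 0, 0.1, -8.9, -0.2, -1]
    - [-0.099, 0, 0, 0.1, -13.3, 0.2, -1]
    - [-0.132, 0, 0, 0.1, -17.7, 0.8, -1]
    - [-0.165, 0, 0, 0.1, -22.1, 1.6, -1]
    - [-0.165, 0, 0, 0.1, -22.1, 1.6, -1]
    - [-0.165, 0, 0, 0.1, -22.1, 1.6, -1]
    - [-0.165, 0, 0, 0.1, -22.1, 1.6, -1]

```text
time_s: 14.7
eef_pos: [0.4513, 0.0166, 0.0868]
eef_rot: [0.673, -0.202, 0.682, 0.205]
wrist_force: [-9.3, 24.0, 13.2]
opening: 0.173
```

```bash
python3 - <<'E'
from h import *
arc(0.96,2)
s=snap('side','d6.png')
a=s['pixels'][210:370,200:400]
cv2.imwrite('pics/d6c.png',cv2.resize(a,(740,592)))
E
```

```text
q now 0.959 r 0.1337 tool yaw err 0.023012668251862878
[np.float64(-0.0), 0, 0, np.float64(0.0), np.float64(-0.0), np.float64(-1.3), -1]
[np.float64(-0.001), 0, 0, np.float64(0.0), np.float64(-0.0), np.float64(-1.3), -1]
```

View pics/d6c.png

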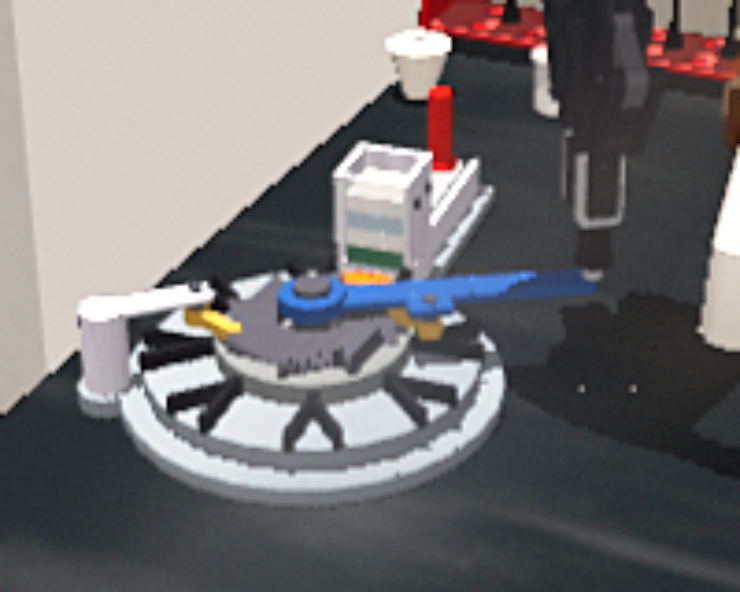

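The orange floor is now under the magazine mouth at (300,285). I'll let go of the lever and rise.

Request:
servo_tool:
  targets:
    - [0, 0, 0, 0, 2, 0, -0.8]
    - [0, 0, 0, 0, 2, 0, -0.2]
    - [0, 0, 0, 0, 2, 0, -0.1]
    - [0, 0, 0, 0, 2, 0, -0.1]
    - [0, 0, 0, -20, 2, 0, -0.1]
    - [0, 0, 0, -45, 2, 0, -0.1]
    - [0, 0, 0, -75, 2, 0, -0.1]
    - [0, 0, 0, -75, 2, 0, -0.1]

```text
time_s: 15.75
eef_pos: [0.4531, 0.0175, 0.1641]
eef_rot: [0.674, -0.202, 0.68, 0.204]
wrist_force: [-0.3, 0.2, -0.2]
opening: 0.451
```

```bash
python3 - <<'E'
from h import *
o=ctrl.get_obs(); R=rot(o['eef_rot']); p=o['eef_pos']
print(p,R.round(3))
rad=np.array([np.sin(YAW),-np.cos(YAW)]) # changer -y
g=AX+.195*rad; print('slide grip',g)
t=np.r_[g,p[2]]; print('shift',(R.T@(t-p)*1000).round(1))
# desired: tool x down, tool y = changer +y, z=changer +x
Rd=np.array([[0,-np.sin(YAW),np.cos(YAW)],[0,np.cos(YAW),np.sin(YAW)],[-1,0,0]])
print('turn',Rn.from_matrix(R.T@Rd).as_rotvec().round(3))
snap('wrist','w7.png')
s=snap('side','d7.png')
cv2.imwrite('pics/d7c.png',cv2.resize(s['pixels'][210:370,200:400],(740,592)))
E
```

```text
[0.45313185 0.01750593 0.16412942] [[-0.008 -0.551  0.834]
 [ 0.     0.835  0.551]
 [-1.     0.005 -0.007]]
slide grip [ 0.58202632 -0.10651078]
shift [  -1.1 -174.5   39.2]
turn [ 0.494 -0.008 -0.003]
```

View pics/w7.png

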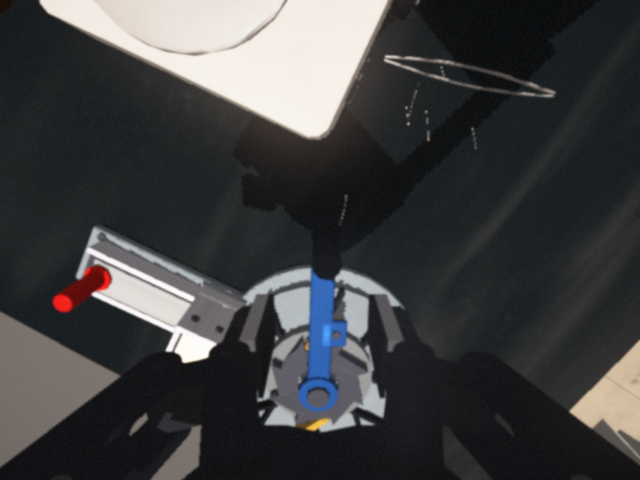

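View pics/d7c.png

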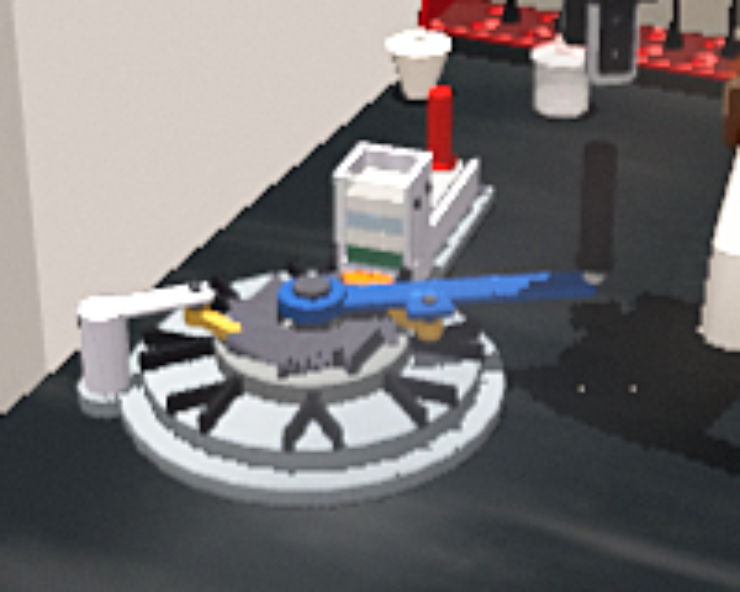

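Request:
servo_tool:
  targets:
    - [0.1, 0, 0, -2, -29, 6, 0.2]
    - [0.2, 0, 0, -2, -58, 13, 0.2]
    - [0.3, 0, 0, -2, -87, 20, 0.2]
    - [0.4, 0, 0, -2, -116, 26, 0.2]
    - [0.494, -0.008, 0, -1, -145, 33, 0.2]
    - [0.494, -0.008, 0, -1, -174.5, 39, 0.2]
    - [0.494, -0.008, 0, -1, -174.5, 39, 0.2]
    - [0.494, -0.008, 0, -1, -174.5, 39, 0.2]

```text
time_s: 16.85
eef_pos: [0.5786, -0.1055, 0.1591]
eef_rot: [0.703, -0.03, 0.709, 0.034]
wrist_force: [-0.2, 0.3, -0.3]
opening: 0.597
```

```bash
python3 - <<'E'
from h import *
o=ctrl.get_obs(); R=rot(o['eef_rot']); p=o['eef_pos']
print(p,R.round(3))
c=snap('wrist','w8.png')
E=ext(c,o); print(proj([[.582,-.107,.079],[.582,-.107,.034],[.5645,.0877,.06]],c,E))
t=np.r_[.582,-.1068,p[2]]; print('shift',(R.T@(t-p)*1000).round(1))
E
```

```text
[ 0.57862497 -0.10552248  0.15909848] [[-0.009 -0.089  0.996]
 [ 0.005  0.996  0.089]
 [-1.     0.006 -0.008]]
[[317.47969358 254.50612303]
 [317.69447103 234.34605109]
 [602.31445992 244.30464981]]
shift [-0.  -1.6  3.2]
```

View pics/w8.png

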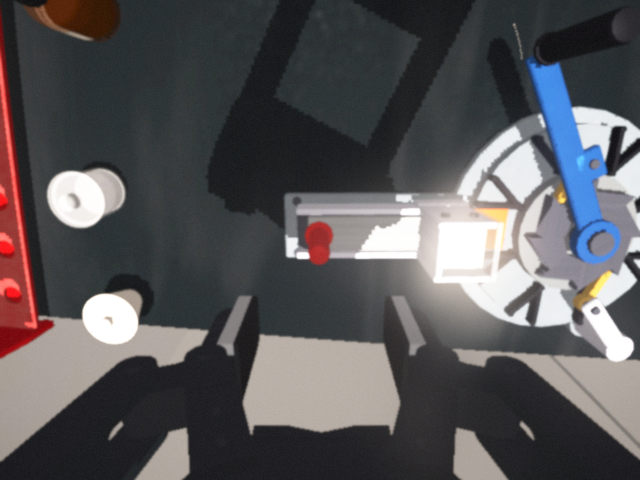

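The red grip's top is at (318,253), and the prediction was (317.5,254.5). I'll descend and grip.

Request:
servo_tool:
  targets:
    - [0, 0, 0, 30, -1.6, 3.2, 0.2]
    - [0, 0, 0, 60, -1.6, 3.2, 0.2]
    - [0, 0, 0, 90, -1.6, 3.2, 0.2]
    - [0, 0, 0, 112, -1.6, 3.2, 0.2]
    - [0, 0, 0, 112, -1.6, 3.2, 0.2]
    - [0, 0, 0, 112, -1.6, 3.2, -1]
    - [0, 0, 0, 112, -1.6, 3.2, -1]
    - [0, 0, 0, 112, -1.6, 3.2, -1]

```text
time_s: 17.9
eef_pos: [0.582, -0.1062, 0.049]
eef_rot: [0.704, -0.03, 0.708, 0.034]
wrist_force: [-0.3, 1.5, 5.7]
opening: 0.142
```

```bash
python3 - <<'E'
from h import *
o=ctrl.get_obs(); R=rot(o['eef_rot']); p=o['eef_pos']
print(p,R.round(3),o['wrist_force'],o['opening'])
u=np.array([-np.sin(YAW),np.cos(YAW),0]); print('per 10mm',(R.T@u*10).round(2), 'r',(p[:2]-AX)@-u[:2])
E
```

```text
[ 0.58202795 -0.10619486  0.0489971 ] [[-0.006 -0.09   0.996]
 [ 0.004  0.996  0.09 ]
 [-1.     0.005 -0.006]] [-0.3159156   1.47712934  5.72330829] 0.14176078417065388
per 10mm [ 0.05 10.    0.  ] r 0.19468550694185183
```

Gripped: opening 0.142, about 14 mm. I'll push in gently, a little past 39.5 mm.

Request:
servo_tool:
  targets:
    - [0, 0, 0, 0, 5, 0, -1]
    - [0, 0, 0, 0, 11, 0, -1]
    - [0, 0, 0, 0.1, 17, 0, -1]
    - [0, 0, 0, 0.1, 23, 0, -1]
    - [0, 0, 0, 0.1, 29, 0, -1]
    - [0, 0, 0, 0.2, 34, 0, -1]
    - [0, 0, 0, 0.2, 38, 0, -1]
    - [0, 0, 0, 0.2, 38, 0, -1]

```text
time_s: 18.9
eef_pos: [0.5784, -0.0674, 0.049]
eef_rot: [0.704, -0.03, 0.709, 0.034]
wrist_force: [-2.3, 1.0, 4.0]
opening: 0.14
```

Request:
servo_tool:
  targets:
    - [0, 0, 0, 0, 2, 0, -1]
    - [0, 0, 0, 0, 4, 0, -1]
    - [0, 0, 0, 0, 5, 0, -1]
    - [0, 0, 0, 0, 5, 0, -1]
    - [0, 0, 0, 0, 5, 0, -1]
    - [0, 0, 0, 0, 5, 0, -1]
    - [0, 0, 0, 0, 5, 0, -1]
    - [0, 0, 0, 0, 5, 0, -1]

```text
time_s: 19.9
eef_pos: [0.5784, -0.0666, 0.0492]
eef_rot: [0.704, -0.032, 0.708, 0.032]
wrist_force: [-1.6, -17.5, -1.7]
opening: 0.139
```

```bash
python3 - <<'E'
from h import *
o=ctrl.get_obs(); p=o['eef_pos']
u=np.array([-np.sin(YAW),np.cos(YAW)]); print('r',-(p[:2]-AX)@u,o['wrist_force'])
s=snap('side','d9.png')
cv2.imwrite('pics/d9c.png',cv2.resize(s['pixels'][210:370,200:400],(740,592)))
E
```

```text
r 0.15490854409600038 [ -1.60290097 -17.48020348  -1.65250204]
```

View pics/d9c.png

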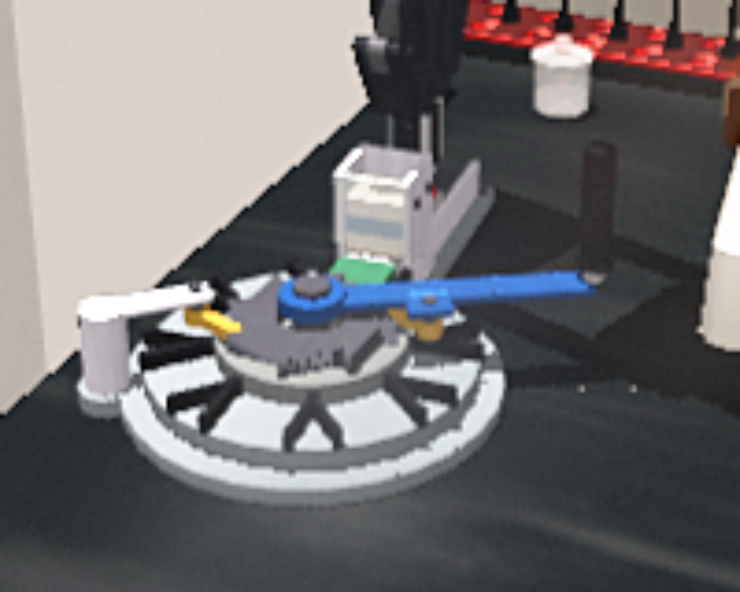

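The slide is at the inner stop (39.8 mm of travel, 17 N), and the green tile is in the seat at (298,283). I'll draw it back now.

Request:
servo_tool:
  targets:
    - [0, 0, 0, 0, -5, 0, -1]
    - [0, 0, 0, 0, -11, 0, -1]
    - [0, 0, 0, -0.1, -17, 0, -1]
    - [0, 0, 0, -0.1, -23, 0, -1]
    - [0, 0, 0, -0.1, -29, 0, -1]
    - [0, 0, 0, -0.2, -34, 0, -1]
    - [0, 0, 0, -0.2, -38, 0, -1]
    - [0, 0, 0, -0.2, -38, 0, -1]

```text
time_s: 20.95
eef_pos: [0.5819, -0.1052, 0.0492]
eef_rot: [0.705, -0.032, 0.708, 0.031]
wrist_force: [1.5, -1.3, -3.8]
opening: 0.142
```

Request:
servo_tool:
  targets:
    - [0, 0, 0, 0, -2, 0, -1]
    - [0, 0, 0, 0, -4, 0, -1]
    - [0, 0, 0, 0, -6, 0, -1]
    - [0, 0, 0, 0, -6, 0, -1]
    - [0, 0, 0, 0, -6, 0, -1]
    - [0, 0, 0, 0, -6, 0, -1]
    - [0, 0, 0, 0, -6, 0, -1]
    - [0, 0, 0, 0, -6, 0, -1]

```text
time_s: 21.95
eef_pos: [0.582, -0.1065, 0.049]
eef_rot: [0.704, -0.03, 0.709, 0.034]
wrist_force: [1.0, 19.2, 2.2]
opening: 0.147
```

```bash
python3 - <<'E'
from h import *
o=ctrl.get_obs(); p=o['eef_pos']
u=np.array([-np.sin(YAW),np.cos(YAW)]); print('r',-(p[:2]-AX)@u,o['wrist_force'],o['opening'])
E
```

```text
r 0.19497743924322125 [ 0.98361587 19.23283365  2.24740631] 0.1470171211967402
```

Request:
servo_tool:
  targets:
    - [0, 0, 0, 0, 0, 0, -0.8]
    - [0, 0, 0, 0, 0, 0, -0.2]
    - [0, 0, 0, 0, 0, 0, 0.1]
    - [0, 0, 0, 0, 0, 0, 0.1]
    - [0, 0, 0, -20, 0, 0, 0.1]
    - [0, 0, 0, -50, 0, 0, 0.1]
    - [0, 0, 0, -85, 0, 0, 0.1]
    - [0, 0, 0, -110, 0, 0, 0.1]

```text
time_s: 22.95
eef_pos: [0.5836, -0.1076, 0.1625]
eef_rot: [0.705, -0.03, 0.708, 0.033]
wrist_force: [-0.2, 0.1, 0.7]
opening: 0.55
```

Request:
servo_tool:
  targets:
    - [0, 0, 0, -20, 0, -20, 0.1]
    - [0, 0, 0, -40, 0, -20, 0.1]
    - [0, 0, 0, -60, 0, -20, 0.1]
    - [0, 0, 0, -60, 20, -20, 0.1]
    - [0, 0, 0, -60, 50, -20, 0.1]
    - [0, 0, 0, -60, 50, -20, 0.1]
    - [0, 0, 0, -60, 50, -20, 0.1]
    - [0, 0, 0, -60, 50, -20, 0.1]

```text
time_s: 23.95
eef_pos: [0.5593, -0.0602, 0.2226]
eef_rot: [0.705, -0.03, 0.708, 0.033]
wrist_force: [1.1, 0.2, 0.5]
opening: 0.55
```

```bash
python3 - <<'E'
from h import *
o=ctrl.get_obs(); print(o['eef_pos'],o['wrist_force'])
c=snap('wrist','w10.png')
E=ext(c,o)
u=np.array([-np.sin(YAW),np.cos(YAW)])
for n,P in dict(red=np.r_[AX-.195*u,.079],load32=np.r_[AX-.062*u,.032],lev=np.r_[AX+.135*np.array([np.cos(3.703),np.sin(3.703)]),.123]).items(): print(n,proj(P,c,E))
s=snap('side','d10.png')
cv2.imwrite('pics/d10c.png',cv2.resize(s['pixels'][210:370,200:400],(740,592)))
E
```

```text
[ 0.55932692 -0.06016075  0.22256514] [1.06720946 0.19568614 0.54866463]
red [[259.53102116 245.57418579]]
load32 [[413.26827489 229.23888497]]
lev [[463.53053774  76.34101139]]
```

View pics/w10.png

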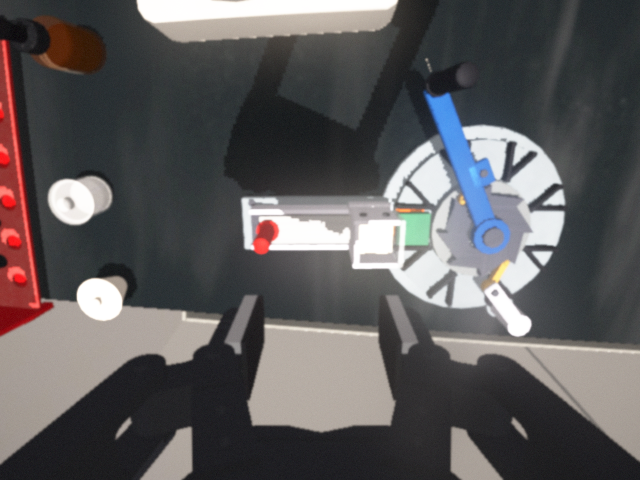

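View pics/d10c.png

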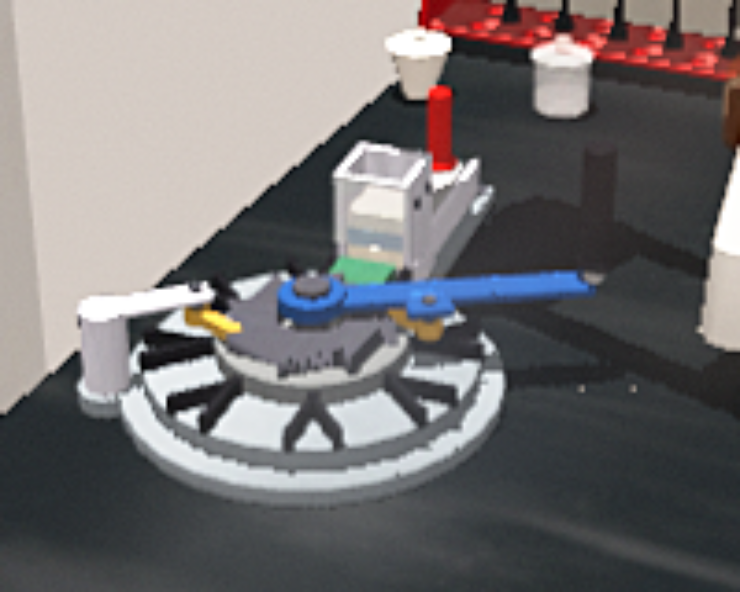

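```bash
python3 - <<'E'
from h import *
a=cv2.imread('pics/w10.png')
cv2.imwrite('pics/w10c.png',cv2.resize(a[180:290,350:500],None,fx=5,fy=5,interpolation=cv2.INTER_CUBIC))
E
```

```text
(no output)
```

View pics/w10c.png

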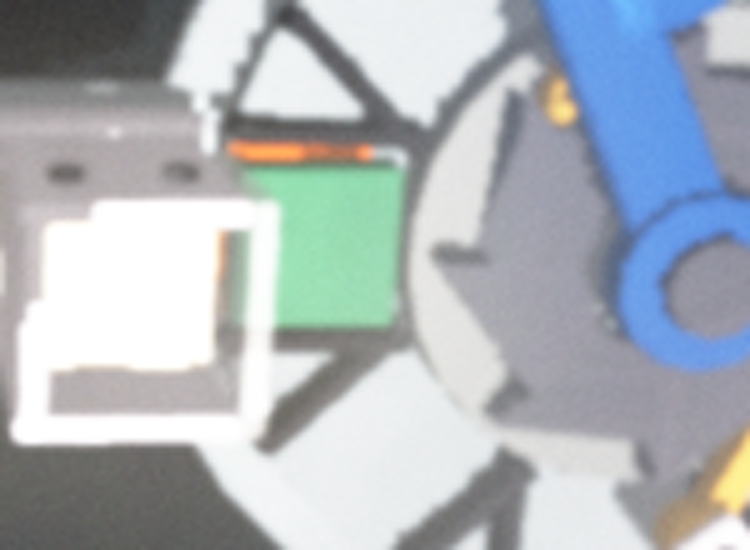

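The tile lies square and fully in the orange seat, the stack has dropped, and the slide is at its back stop. The arm is clear, so I'll hand in.

```bash
python3 -c "
from bench import ctrl
print(ctrl.hand_in())"
```

```text
the job is handed in; nothing more can be done
None
```

I handed the job in at about 24 s with everything asked for done. The green tile sits in the orange seat, the stack has dropped, and the gripper is open and clear.

- **Lever and wheel:** Three full back-and-forth swings by the lever's grip, stop to stop (lever 0.00 to 0.96), turned the wheel until the orange seat stopped in front of the magazine. I did not touch the wheel.
- **Slide:** I pushed it in to its stop (39.8 mm of travel, about 17 N), then drew it back to its stop (about 19 N) and let go.
- **Last checks:** The pictures show the green tile lying square in the seat at the predicted load point. The slide is back, and the next tile is down on the magazine floor. I kept the arm away from the crucible, the weighing bottle and the dropper bottle. They look unmoved in the pictures, but I did not measure their positions.
- **Forces:** The highest wrist force I read was about 34 N.
- **What disagreed:** An automatic colour search for the partly hidden orange seat gave scattered wheel angles (-1.41 and -1.68) after the first swing, so I used the reading I took by eye from the side view (-1.58). I did not measure the wheel's final angle separately. That it stopped squarely rests on the pictures and on the tile going in without jamming.

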